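# Fetch the tip cleaner from behind the bottles

### The arm

A 6-joint arm with a two-finger parallel gripper is mounted at the origin on the work surface. World frame = base frame: x ahead of the robot, y to its left, z up, the work surface at z = 0. Lengths are in mm, angles in degrees, forces in N, time in s.
With the tool pointing down it reaches from about 350 to 850 mm from the base axis. Payload 8.1 kg.
Tool frame: the origin (TCP) lies at the very end of the fingers, on their centre line; the grasp point (between the pads) lies 19 mm behind it; z points along the fingers, y is the line along which they close (so a half turn about z gives the same grasp; the last joint's range is limited). The gripper opens to 85 mm and grips with 20 to 120 N. Pads are 22 mm wide; open, the fingers measure 114 mm over their backs; the gripper's body (76 mm by 85 mm) begins 54 mm behind the grasp point. The pads swing forward as they close: fully open they stand 13 mm farther back than shut.
Start: joints at [-69.924, 7.471, 85.268, -0, 87.261, -4.893], TCP at [253.301, -543.915, 231.292] pointing down, gripper open.
Joint ranges: [-169.43, 169.43], [-51.17, 129.36], [1.28, 143.12], [-76.62, 256.62], [0, 156.53], [-152.29, 152.29]. Speed limits (degrees/s): [136.94, 136.94, 159.86, 180, 180, 180].

### API

Orientations are given as [roll, pitch, yaw] about the fixed x, y, z axes, in that order (R = Rz(yaw) Ry(pitch) Rx(roll)).
In Python, from bench import * gives the robot as it stands.
- The arm moves only by the tool play_rows, never from a script. Its argument "increments" is a list of rows, each a list of 3 entries, a list of its own where there are three numbers: the gripper's target within -1 to 1 (fully open at 1, half-way at 0, shut at -1), then the shift along the tool's x, y, z in mm, then the turn about the tool's z in rad. A call has 1 to 12 rows; each row shifts and turns the commanded pose from where the row before left it, along the tool's axes as they then stand; what a row does not reach is not made up. A row lasts 1/12 s, in which the tool goes at most 41.7 mm and 7.16 degrees, less where a joint would pass 70% of its speed; a pose out of reach is approached as far as the arm can. A call is refused whole if a number of a shift passes 41.7 or a number of a turn 0.125, either way. A call with a gripper value outside its range is refused whole. The fingers move at their own pace and stop on an object; "force" is the grip in N (left out, the last holds). Time passes only in rows, so rows that do not move let the fingers close. It gives the time, the measured TCP pose, the force, the opening and the grip force at its end, in the units of the state.
- sense(): the state, without advancing time (a new reading comes with each control period).
- snapshot(name): name is "side" or "top" or "wrist"; returns a dict with "color" (480x640x3 uint8, red, green, blue), "intrinsics" (3x3 intrinsics, pixels), "k1" (the pictures are not rectified: a ray, as slopes to the right and down, at radius r is drawn at 1 + k1 r^2 times it, then the intrinsics apply), "world_from_camera" (4x4, takes a point from camera to world coordinates). Camera axes: x right, y down, z forward; pixel columns grow to the right and rows downward; lengths in mm; the calibration is good to about 2 mm. A picture is of the moment at which its call begins. There is no depth.
- hand_in(): hands the job in; it is judged then, once.
Trained networks look in a picture, given as the dict that the camera call returned (one of the last four; its "shot" number tells which), for a name from the list of things; names that differ only in an ending like _2 or _b are one class to them, and where a whole thing is asked for, a point or a joint stands for the part that bears it (a point fixed in the world has none). Each returns a list of dicts, best first, with "p" (0 to 1); they miss things now and then, are a little off and sometimes report something else, mostly with a low value. They report only what shows in the picture. A call takes as long as a camera call. They do not tell look-alikes from the thing itself.
- find_in(query, picture): "xyz" ([x, y, z] in mm, in the coordinates of the camera as it stood for that picture, good to about 4 mm: the middle of the surface that is visible of it).
- regions_of(query, picture): "mask" (480x640 bool, what is visible of it).
- pinpoint(query, picture): "xyz" ([x, y, z] in mm, in the coordinates of the camera as it stood for that picture, good to about 4 mm: a listed point, or the origin of a listed thing).
The state is a dict: "time": time; "joint_pos": joint angles; "qd": joint speeds; "joint_efforts": joint torques, N m; "tool_pos": TCP position; "tcp_rot": TCP orientation; "ft_force": force on the tool from outside, world axes, zero at the start; "wrist_torque": the same for the moment, N m; "finger_gap": finger opening in mm; "grip_force": force on a finger pad.
Only numpy, scipy, OpenCV 4.12 (cv2) and the standard library are available. Lean on these libraries where they do the work, as an engineer would, in place of code of your own. Each camera call takes 0.05 s, during which the arm holds its last target. There are 200 camera calls.

### The job

The tin of tip cleaner is at the back of the bottle tray, hemmed in by three tall bottles. Stand all three bottles on the clear half of the silicone mat, then lift out the tin and set it flat in the cup of the soldering-iron stand, and after that put every bottle back upright in the tray on the very spot where it stood at the start. Never tip a bottle over, leave the two wick reels where they lie, and let go of everything at the end.

Things in the scene. Friction and masses are not known exactly. Their poses are not given: they have to be found in the camera images.
- nozzle_c (a point): The tall squeeze bottle with the thin grey nozzle cap: round white body 42 mm across, 136 mm tall in all, shoulder ends 99 mm above its foot; upright grey nozzle cap 20 mm across from 102 mm above the foot to the top. The point is the bottle's centre, half-way up (68 mm above its foot, 68 mm below its top). z points up when it stands. About 0.14 kg.
- square_c (a point): The square amber bottle with a black screw cap: body 40 x 40 mm, 128 mm tall in all, shoulder ends 97 mm above its foot; black cap 30 mm across from 102 mm above the foot to the top. The point is its centre, half-way up (64 mm above its foot). x and y are square to its sides, z points up when it stands. About 0.18 kg.
- widelid_c (a point): The round white bottle with a wide ribbed white lid: body 42 mm across, 126 mm tall in all, shoulder ends 96 mm above its foot; lid 38 mm across from 100 mm above the foot to the top. The point is its centre, half-way up (63 mm above its foot). z points up when it stands. About 0.16 kg.
- tin_c (a point): The tin of soldering-tip cleaner: a low, plain round metal tin 46 mm across and 34 mm tall with a grey solid cake inside, open at the top, in the tray behind the bottle in the middle, only about 6 mm from it. The point is its centre, 17 mm above its foot. About 0.09 kg. With the bottles gone its front and back sides (towards the tray's -x and +x) are free for fingers, the other two have a reel only about 15 mm away.
- reel_a_c (a point): A flat reel of copper wick lying at the back of the tray, at the tin's -y side: white flanges 44 mm across, 12 mm high. The point is its centre. It stays where it is.
- reel_b_c (a point): The other, equal wick reel, at the tin's +y side. The point is its centre. It stays where it is.
- tray: The fixed plywood bottle tray: 140 mm along its x, 200 mm along its y, floor 4 mm thick, rim 12 mm high above the table and 4 mm thick. Origin: centre of its underside, on the table. Its -x side looks roughly to the robot. The three bottles stand on the floor in a row along its y, about 36 mm in front of the origin (-x), 54 mm from one to the next, in any order; the tin and the reels are behind them at +x.
- mat: The fixed grey-blue silicone mat: 190 mm along its x, 200 mm along its y, 4 mm thick. Origin: centre of its underside, on the table; z up. Its -x side looks roughly to the robot. A phone under repair (72 x 147 mm, 8 mm thick) lies along y on the far half (about from x = +12 to +92 mm); the near half, x = -95 to 0 mm, is clear for the bottles.
- cup (a point): The cup of the fixed soldering-iron stand: a round recess on the dark base, inner diameter 66 mm, its steel rim 6 mm high above its floor. The point is the centre of the cup's floor, 12 mm above the table; z up, axes as the stand's, whose -x side looks roughly to the robot. The iron rests in a steel sleeve that begins about 65 mm behind the point (+x), leans away to +x and reaches about 180 mm above the table.
There are look-alikes about, which are no part of the job. What is shaped like the part that bears widelid_c but green is not meant. Leave any pink look-alike of the part that bears square_c alone.

How it is judged (in metres and radians):
On the way, in this order (a step that is already met when the one before it is completed fails the run):
1. all three bottles stand upright on the mat at the same time (x of nozzle_c in the frame of mat between -0.095 and 0.095 m and y of nozzle_c in the frame of mat between -0.1 and 0.1 m and z of nozzle_c in the frame of mat between 0.067 and 0.077 m and angle between each of nozzle_c, square_c, widelid_c's own z axis and vertical below 0.12 rad and x of square_c in the frame of mat between -0.095 and 0.095 m and y of square_c in the frame of mat between -0.1 and 0.1 m and z of square_c in the frame of mat between 0.063 and 0.073 m and x of widelid_c in the frame of mat between -0.095 and 0.095 m and y of widelid_c in the frame of mat between -0.1 and 0.1 m and z of widelid_c in the frame of mat between 0.062 and 0.072 m), for 0.2 s.
2. then the tin stands flat in the cup of the iron stand (horizontal distance between tin_c and cup below 0.013 m and z of tin_c in the frame of cup between 0.013 and 0.021 m and angle between tin_c's own z axis and vertical below 0.12 rad), for 0.2 s.
At the end, for the whole second after the job is handed in: The tin stands flat on the floor of the cup, within 13 mm of its centre; each bottle stands upright in the tray within 15 mm of where its centre was at the start; everything is released and at rest (all of step 2 and distance of each of nozzle_c, square_c, widelid_c from where it was at the start of the episode below 0.015 m and angle between each of nozzle_c, square_c, widelid_c's own z axis and vertical below 0.12 rad and linear speed of each of nozzle, square, widelid, tin below 0.02 m/s); the robot touches nothing.
It fails at once if a bottle is tipped over (beyond 40 degrees) (angle between any of nozzle_c, square_c, widelid_c's own z axis and vertical above 0.7 rad).
It fails at once if a wick reel is shifted by more than 20 mm (distance of any of reel_a_c, reel_b_c from where it was at the start of the episode above 0.02 m).
It also fails if it takes over 152 s, if anything falls off the work surface, if the arm or the gripper's body presses on something with over 40 N, if the wrist force passes 120 N, or if a joint passes its speed limit or range.

## Working session

There is one attempt and no reset: what is moved stays moved. The work goes in short steps, Python scripts to look and compute and a tool call to move; the robot and the scene stay as the last step left them, time stands still between calls to the robot, and variables do not carry over. Pictures are saved under pics/ and viewed, at most 14 in all, crops included, and the job is handed in when it is done.

Besides the shell and the picture viewer there is one more tool, called as name([rows], argument=value, ...), one row to a line, values as JSON. play_rows: Moves the arm, as the interface text tells. Its arguments: {"type":"object","properties":{"increments":{"type":"array","items":{"type":"array"}},"force":{"type":"number"}},"required":["increments"]}

```bash
mkdir -p pics; cat > h.py <<'E'
from bench import *
import numpy as np, cv2
def toworld(s,p):
    T=np.array(s["world_from_camera"]);return (T@np.r_[p,1])[:3]
def save(s,n): cv2.imwrite(f"pics/{n}.png",cv2.cvtColor(s["color"],cv2.COLOR_RGB2BGR))
def px(s,w):
    T=np.linalg.inv(np.array(s["world_from_camera"]));c=(T@np.r_[w,1])[:3];a=c[:2]/c[2];a=a*(1+s["k1"]*(a@a));K=np.array(s["intrinsics"]);return (K@np.r_[a,1])[:2]
E
python3 - <<'E'
from h import *
print(sense())
for n in ["top","side"]:
    s=snapshot(n);save(s,n+"0")
    print(n,np.round(np.array(s["world_from_camera"])[:3,3]))
    for q in ["nozzle_c","square_c","widelid_c","tin_c","reel_a_c","tray","mat","cup"]:
        for d in pinpoint(q,s)[:3]:
            w=toworld(s,d["xyz"]);print(q,round(d["p"],2),np.round(w,1),np.round(px(s,w)))
E
```

```text
{'time': 0.0, 'joint_pos': array([-6.99219964e+01,  7.51547179e+00,  8.53301233e+01,  1.65635399e-05,
        8.72611666e+01, -4.89307007e+00]), 'qd': array([-0.02100361, -0.04353093, -0.00763605, -0.02040178, -0.05708321,
        0.0968922 ]), 'joint_efforts': array([ 9.26249195e-04, -5.69399750e+01, -5.00544655e+01, -2.84447196e-04,
        1.47637655e-02,  2.69201280e-05]), 'tool_pos': array([ 253.12588191, -543.38130055,  230.23254931]), 'tcp_rot': array([-1.79893629e+02, -9.12286997e-03,  2.49710644e+01]), 'ft_force': array([-0.53183139, -0.00411415, -0.92055921]), 'wrist_torque': array([ 0.02908443, -0.01802765, -0.01827385]), 'grip_force': 0.0, 'finger_gap': 85.3177395119299}
top [ 258.   16. 1205.]
nozzle_c 0.87 [499.6 321.9  68.8] [154. 214.]
square_c 0.85 [370.7 347.4  64.4] [137. 281.]
square_c 0.72 [490.5 274.8  69.8] [178. 219.]
square_c 0.65 [500.6 324.1  70. ] [153. 213.]
widelid_c 0.82 [344.  251.3  62. ] [188. 296.]
widelid_c 0.72 [478.1 225.5  70. ] [204. 225.]
tin_c 0.75 [540.1 267.8  24.1] [188. 199.]
reel_a_c 0.63 [ 497.4 -268.1    2.5] [454. 225.]
reel_a_c 0.62 [540.5 202.8  13.6] [221. 200.]
tray 0.75 [5.232e+02 2.704e+02 1.000e-01] [188. 210.]
tray 0.72 [493.4 273.7  68.6] [179. 217.]
mat 0.77 [ 5.027e+02 -2.688e+02  2.000e-01] [455. 223.]
cup 0.64 [540.3  -7.4   8.8] [326. 202.]
side [-20. 547. 583.]
nozzle_c 0.92 [497.4 327.2  71. ] [163. 327.]
square_c 0.96 [372.8 347.6  63.1] [202. 385.]
square_c 0.76 [489.8 275.6  69.3] [194. 313.]
widelid_c 0.81 [344.1 245.4  65.5] [273. 353.]
widelid_c 0.72 [478.1 222.8  66.9] [226. 301.]
tin_c 0.69 [544.1 272.7  22.9] [181. 317.]
reel_a_c 0.39 [537.6 203.3  10.3] [217. 304.]
tray 0.93 [527.2 270.8   1.8] [190. 330.]
mat 0.71 [ 499.3 -270.    -2.7] [392. 216.]
cup 0.7 [ 500.4 -268.6   -3.3] [391. 216.]
```

```bash
python3 - <<'E'
import cv2
a=cv2.imread("pics/top0.png");b=cv2.imread("pics/side0.png")
cv2.imwrite("pics/t1.png",cv2.resize(a[130:350,60:600],(800,326)))
cv2.imwrite("pics/s1.png",cv2.resize(b[150:450,100:500],(800,600)))
E
```

```text
(no output)
```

View pics/t1.png

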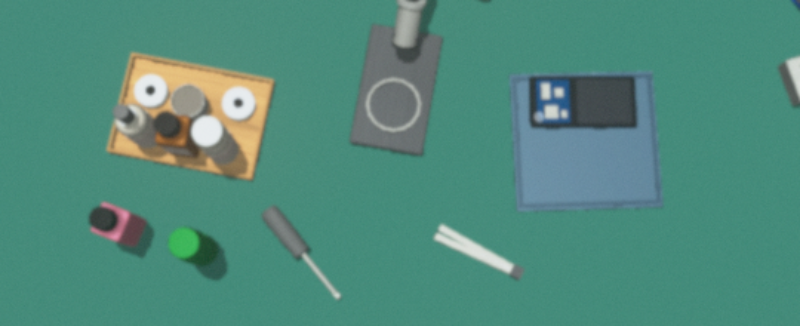

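View pics/s1.png

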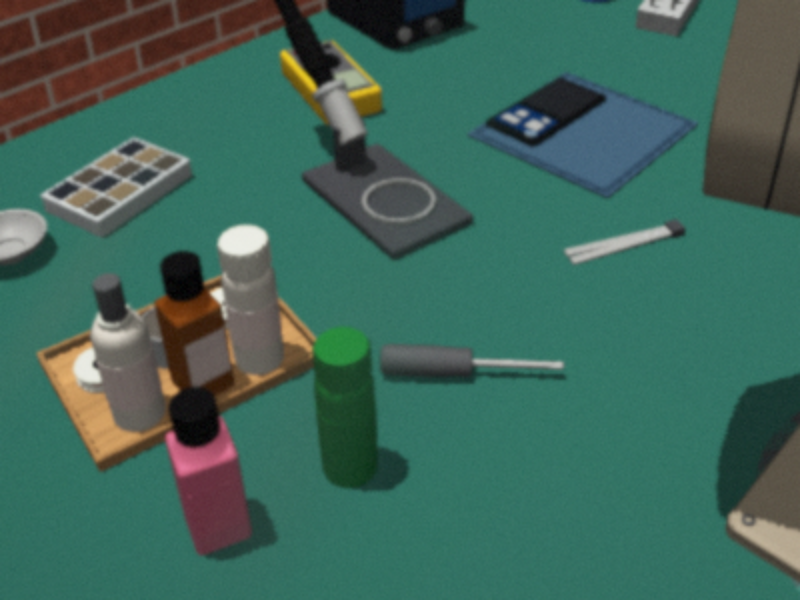

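The top view shows the tray at left with the nozzle, square and wide-lid bottles running from +y to -y. The tin sits behind the middle bottle. The cup is at pixel (325,200) and the mat around (455,223), and its near half is clear. The pink and green look-alikes stand in front of the tray, clear of the path. I plan to grip the caps along the tray's x, at tool yaw of about 80°.

play_rows([
  [1,[0,0,0],-0.12],
  [1,[0,0,0],-0.12],
  [1,[0,0,-10],-0.12],
  [1,[0,0,-10],-0.12],
  [1,[0,0,-10],-0.12],
  [1,[0,0,-10],-0.12],
  [1,[0,0,-10],-0.12],
  [1,[0,0,-10],-0.12],
  [1,[20,2,0],0],
  [1,[36,3,0],0],
  [1,[36,3,0],0],
  [1,[36,3,0],0],
], force=40)

```text
time: 1.9
tool_pos: [286.4, -418.6, 291.1]
tcp_rot: [180.0, -0.0, 79.9]
ft_force: [0.4, 0.5, 1.8]
finger_gap: 85.3
grip_force: 0.0
```

play_rows([
  [1,[36,3,0],0],
  [1,[36,3,0],0],
  [1,[36,3,0],0],
  [1,[36,3,0],0],
  [1,[36,3,0],0],
  [1,[36,3,0],0],
  [1,[36,3,0],0],
  [1,[36,3,0],0],
  [1,[36,3,0],0],
  [1,[20,3,0],0],
  [1,[0,0,0],0],
  [1,[0,0,0],0],
])

```text
time: 2.9
tool_pos: [376.1, -85.4, 291.5]
tcp_rot: [180.0, 0.0, 80.2]
ft_force: [-0.7, 0.3, -0.2]
finger_gap: 85.4
grip_force: 0.0
```

```bash
python3 - <<'E'
from h import *
d=sense();print(d["tool_pos"],d["tcp_rot"],d["joint_pos"],d["time"])
s=snapshot("wrist");save(s,"w1");print(np.array(s["world_from_camera"]).round(2))
for q in ["cup","tray"]:
    for e in pinpoint(q,s)[:3]:
        w=toworld(s,e["xyz"]);print(q,round(e["p"],2),np.round(w,1),np.round(px(s,w)))
E
```

```text
[376.06804337 -85.43486749 291.50408878] [1.79966400e+02 1.85532897e-02 8.01531817e+01] [-2.04169186e+01 -2.82408204e+01  1.10547422e+02 -1.21835698e-02
  9.76569649e+01 -1.05717329e+01] 2.9
[[ 9.9000e-01 -1.6000e-01 -5.0000e-02  3.8777e+02]
 [-1.7000e-01 -9.4000e-01 -2.8000e-01 -1.4260e+01]
 [ 0.0000e+00  2.8000e-01 -9.6000e-01  4.3402e+02]
 [ 0.0000e+00  0.0000e+00  0.0000e+00  1.0000e+00]]
cup 0.85 [545.   -5.8  13.6] [446. 108.]
```

View pics/w1.png

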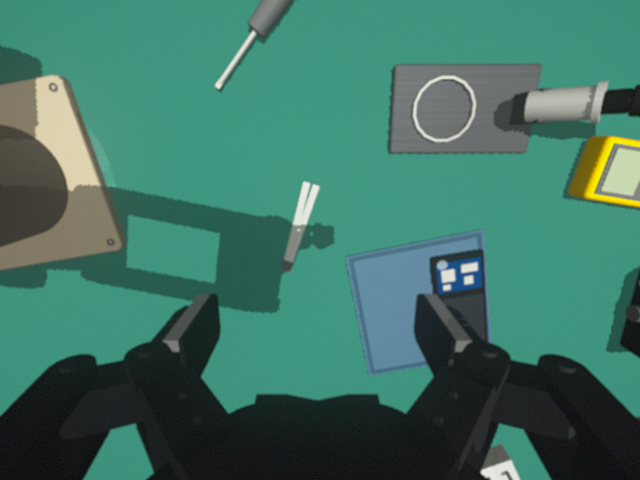

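The wrist view shows the cup ring centred at about (444,109), which matches the network: cup ≈ (543,-6). Next I move over the tray.

play_rows([
  [1,[20,2,0],0],
  [1,[33,4,0],0],
  [1,[33,4,0],0],
  [1,[33,4,0],0],
  [1,[33,4,0],0],
  [1,[33,4,0],0],
  [1,[33,4,0],0],
  [1,[33,4,0],0],
  [1,[33,4,0],0],
  [1,[33,3,0],0],
  [1,[20,0,0],0],
  [1,[0,0,0],0],
])

```text
time: 4.05
tool_pos: [471.6, 241.1, 290.4]
tcp_rot: [-179.9, -0.0, 80.0]
ft_force: [0.7, -0.0, -0.7]
finger_gap: 85.4
grip_force: 0.0
```

```bash
python3 - <<'E'
from h import *
d=sense();print(d["tool_pos"],d["tcp_rot"],d["joint_pos"],d["time"])
s=snapshot("wrist");save(s,"w2")
for q in ["nozzle_c","square_c","widelid_c","tin_c","reel_a_c","tray"]:
    for e in pinpoint(q,s)[:3]:
        w=toworld(s,e["xyz"]);print(q,round(e["p"],2),np.round(w,1),np.round(px(s,w)))
# tops predicted
for w in [(498.5,323,140),(490,275,132),(478,224.5,130),(542,270,38)]: print(px(s,np.array(w)).round())
E
```

```text
[471.62913998 241.14498113 290.44984638] [-1.79923522e+02 -2.32881435e-02  8.00250155e+01] [ 2.14926327e+01 -4.41901772e+00  9.12438469e+01  5.98812384e-02
  9.32282433e+01  3.14709461e+01] 4.05
nozzle_c 0.91 [500.  329.7  71. ] [329. 119.]
square_c 0.91 [486.2 273.5  66. ] [325. 176.]
square_c 0.69 [368.5 348.8  62.5] [204. 124.]
widelid_c 0.91 [481.3 221.   64.9] [328. 222.]
widelid_c 0.83 [347.6 245.8  61. ] [211. 220.]
widelid_c 0.63 [525.9 269.3   1.3] [355. 168.]
tin_c 0.95 [540.7 266.4  16.9] [369. 170.]
reel_a_c 0.66 [543.2 206.5  13.9] [376. 215.]
tray 0.63 [527.  271.5   1.2] [356. 166.]
tray 0.2 [544.3  -4.2  15.1] [395. 354.]
[332. 123.]
[331. 181.]
[327. 235.]
[372. 168.]
```

View pics/w2.png

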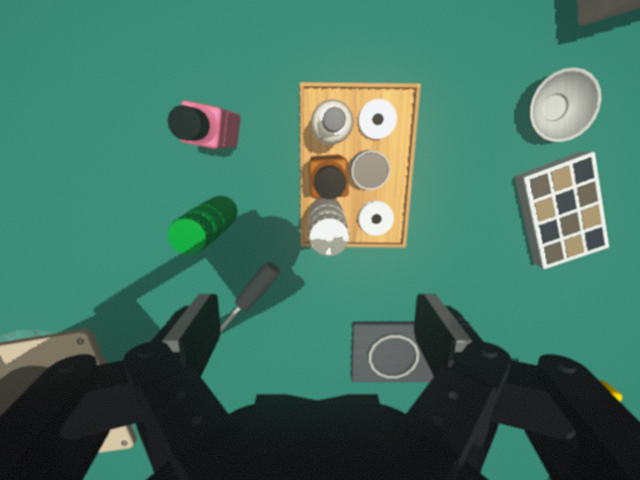

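Observed cap centres are the nozzle (333,120), square (329,181) and wide lid (327,237), which agree with the bottle row. I pick up the wide-lid bottle first.

play_rows([
  [1,[-17,10,0],0],
  [1,[0,0,15],0],
  [1,[0,0,25],0],
  [1,[0,0,30],0],
  [1,[0,0,30],0],
  [1,[0,0,30],0],
  [1,[0,0,25],0],
  [1,[0,0,18],0],
  [1,[0,0,10],0],
  [1,[0,0,5],0],
  [1,[0,0,0],0],
  [-1,[0,0,0],0],
], force=40)

```text
time: 5.4
tool_pos: [478.6, 220.7, 104.5]
tcp_rot: [179.9, -0.0, 80.0]
ft_force: [-0.4, -0.5, -0.0]
finger_gap: 75.4
grip_force: 0.0
```

play_rows([
  [-1,[0,0,0],0],
  [-1,[0,0,0],0],
  [-1,[0,0,0],0],
  [-1,[0,0,0],0],
  [-1,[0,0,0],0],
  [-1,[0,0,0],0],
  [-1,[0,0,0],0],
])

```text
time: 5.98
tool_pos: [478.7, 221.0, 104.6]
tcp_rot: [179.9, -0.1, 80.0]
ft_force: [-0.6, 0.3, 5.8]
finger_gap: 37.1
grip_force: 39.9
```

play_rows([
  [-1,[0,0,-5],0],
  [-1,[0,0,-15],0],
  [-1,[0,0,-25],0],
  [-1,[0,0,-25],0],
  [-1,[-5,0,-15],0],
  [-1,[-12,1,0],0],
  [-1,[-20,2,0],0],
  [-1,[-27,4,0],0],
  [-1,[-30,4,0],0],
  [-1,[-30,4,0],0],
  [-1,[-30,4,0],0],
  [-1,[-30,4,0],0],
])

```text
time: 6.98
tool_pos: [467.0, 33.6, 186.6]
tcp_rot: [-179.9, 0.0, 80.0]
ft_force: [0.3, 0.2, -2.4]
finger_gap: 36.7
grip_force: 40.4
```

play_rows([
  [-1,[-30,4,0],0],
  [-1,[-30,4,0],0],
  [-1,[-30,4,0],0],
  [-1,[-30,4,0],0],
  [-1,[-30,4,0],0],
  [-1,[-30,4,0],0],
  [-1,[-30,4,0],0],
  [-1,[-30,4,0],0],
  [-1,[-30,4,0],0],
  [-1,[-30,4,0],0],
  [-1,[-25,4,0],0],
  [-1,[-15,2,0],0],
])

```text
time: 7.98
tool_pos: [452.8, -309.8, 186.6]
tcp_rot: [-179.9, -0.0, 79.9]
ft_force: [-0.5, -0.4, -1.3]
finger_gap: 36.9
grip_force: 40.4
```

play_rows([
  [-1,[-12,2,0],0],
  [-1,[-8,2,0],0],
  [-1,[0,0,0],0],
  [-1,[0,0,0],0],
])

```text
time: 8.32
tool_pos: [455.1, -327.1, 188.0]
tcp_rot: [-180.0, -0.0, 80.0]
ft_force: [0.7, 0.9, -1.2]
finger_gap: 36.6
grip_force: 40.4
```

```bash
python3 - <<'E'
from h import *
d=sense();print(d["tool_pos"],d["time"])
for n in ["top","side"]:
    s=snapshot(n)
    for q in ["mat","widelid_c"]:
        for e in pinpoint(q,s)[:3]:
            w=toworld(s,e["xyz"]);print(n,q,round(e["p"],2),np.round(w,1),np.round(px(s,w)))
    for m in regions_of("mat",s)[:1]:
        ys,xs=np.nonzero(m["mask"]); r=cv2.minAreaRect(np.c_[xs,ys].astype(np.float32))
        T=np.array(s["world_from_camera"]);K=np.array(s["intrinsics"])
        for p in cv2.boxPoints(r):
            a=cv2.undistortPoints(p[None,None].astype(float),K,np.array([s["k1"],0,0,0.]))[0,0]
            v=T[:3,:3]@np.r_[a,1];o=T[:3,3];print(p,(o+v*(4-o[2])/v[2]).round(1))
    save(s,n+"2")
E
```

```text
[ 455.08858096 -327.05161625  187.95670488] 8.3167
top mat 0.67 [ 498.8 -268.1    2.7] [455. 224.]
top mat 0.26 [502.  324.6  71.7] [152. 212.]
top widelid_c 0.63 [347.7 246.3  61.5] [191. 294.]
top widelid_c 0.55 [535.6 271.1  22. ] [186. 201.]
side mat 0.8 [ 497.8 -268.9   -0.7] [392. 215.]
side widelid_c 0.73 [ 454.2 -322.8  150.7] [429. 154.]
side widelid_c 0.63 [343.5 243.7  67.2] [274. 351.]
[335.39658 218.7414 ] [ 578.6 -161.     4. ]
[355.7759  171.18967] [ 697.5 -381.     4. ]
[447.13797 210.34485] [ 411.2 -370.8    4. ]
[426.75864 257.89658] [ 345.  -175.7    4. ]
```

play_rows([
  [-1,[0,0,10],0],
  [-1,[0,0,20],0],
  [-1,[0,0,22],0],
  [-1,[0,0,15],0],
  [-1,[0,0,8],0],
  [-1,[0,0,4],0],
  [-1,[0,0,2],0],
  [-1,[0,0,1],0],
  [-1,[0,0,0],0],
  [-1,[0,0,0],0],
])

```text
time: 9.55
tool_pos: [455.6, -328.3, 107.4]
tcp_rot: [179.9, 0.1, 80.0]
ft_force: [-0.7, 0.0, -2.2]
finger_gap: 36.9
grip_force: 40.4
```

play_rows([
  [-1,[0,0,1],0],
  [-1,[0,0,1],0],
  [-1,[0,0,0.7],0],
  [-1,[0,0,0],0],
])

```text
time: 9.88
tool_pos: [455.5, -328.2, 104.7]
tcp_rot: [179.9, 0.1, 80.0]
ft_force: [-0.3, 1.2, 4.7]
finger_gap: 36.9
grip_force: 40.9
```

play_rows([
  [1,[0,0,0],0],
  [1,[0,0,0],0],
  [1,[0,0,0],0],
  [1,[0,0,0],0],
  [1,[0,0,0],0],
  [1,[0,0,-15],0],
  [1,[0,0,-35],0],
  [1,[10,0,-35],0],
  [1,[25,-3,-10],0],
  [1,[35,-4,0],0],
  [1,[38,-5,0],0],
  [1,[38,-5,0],0],
])

```text
time: 10.88
tool_pos: [463.6, -180.0, 199.0]
tcp_rot: [179.9, 0.0, 79.9]
ft_force: [0.1, 0.6, -0.0]
finger_gap: 85.4
grip_force: 0.0
```

play_rows([
  [1,[38,-5,0],0],
  [1,[38,-5,0],0],
  [1,[38,-5,0],0],
  [1,[38,-5,0],0],
  [1,[38,-5,0],0],
  [1,[38,-5,0],0],
  [1,[38,-4,0],0],
  [1,[38,-4,0],0],
  [1,[38,-4,0],0],
  [1,[38,-4,0],0],
  [1,[38,-4,0],0],
  [1,[20,-2,0],0],
])

```text
time: 11.88
tool_pos: [488.2, 263.2, 198.5]
tcp_rot: [-180.0, -0.1, 80.1]
ft_force: [0.6, -0.9, 0.1]
finger_gap: 85.2
grip_force: 0.0
```

```bash
python3 - <<'E'
from h import *
d=sense();print(d["tool_pos"],d["tcp_rot"],d["time"])
for n in ["side","wrist"]:
    s=snapshot(n);save(s,n+"3")
    for q in ["widelid_c","square_c"]:
        for e in pinpoint(q,s)[:3]:
            w=toworld(s,e["xyz"]);print(n,q,round(e["p"],2),np.round(w,1))
E
```

```text
[488.22158043 263.24366234 198.51173128] [-1.79991941e+02 -7.48141714e-02  8.00953628e+01] 11.8833
side widelid_c 0.87 [ 454.8 -326.1   66.2]
side widelid_c 0.73 [344.6 244.9  65. ]
side square_c 0.69 [487.9 276.   70.6]
side square_c 0.67 [369.3 343.8  62.1]
wrist widelid_c 0.78 [346.3 249.   65.1]
wrist square_c 0.92 [487.2 273.6  66.6]
wrist square_c 0.78 [367.4 350.1  61.7]
```

play_rows([
  [1,[11,-2,0],0],
  [1,[0,0,12],0],
  [1,[0,0,25],0],
  [1,[0,0,25],0],
  [1,[0,0,18],0],
  [1,[0,0,10],0],
  [1,[0,0,4],0],
  [1,[0,0,0],0],
  [1,[0,0,0],0],
])

```text
time: 12.93
tool_pos: [489.3, 270.7, 105.4]
tcp_rot: [179.9, -0.0, 80.0]
ft_force: [0.4, -0.5, 0.5]
finger_gap: 85.6
grip_force: 0.0
```

play_rows([
  [-1,[0,0,0],0],
  [-1,[0,0,0],0],
  [-1,[0,0,0],0],
  [-1,[0,0,0],0],
  [-1,[0,0,0],0],
  [-1,[0,0,0],0],
  [-1,[0,0,0],0],
  [-1,[0,0,0],0],
  [-1,[0,0,0],0],
])

```text
time: 13.68
tool_pos: [489.1, 270.8, 105.3]
tcp_rot: [180.0, -0.0, 80.0]
ft_force: [-1.2, 0.3, 6.0]
finger_gap: 29.0
grip_force: 39.7
```

play_rows([
  [-1,[0,0,-5],0],
  [-1,[0,0,-15],0],
  [-1,[0,0,-25],0],
  [-1,[0,0,-25],0],
  [-1,[-5,0,-15],0],
  [-1,[-12,1,0],0],
  [-1,[-20,2,0],0],
  [-1,[-27,3,0],0],
  [-1,[-30,3.5,0],0],
  [-1,[-30,3.5,0],0],
  [-1,[-30,3.5,0],0],
  [-1,[-30,3.5,0],0],
])

```text
time: 14.68
tool_pos: [474.8, 83.9, 187.6]
tcp_rot: [-179.9, 0.1, 80.0]
ft_force: [1.7, -0.8, -1.5]
finger_gap: 28.8
grip_force: 39.8
```

play_rows([
  [-1,[-30,3.5,0],0],
  [-1,[-30,3.5,0],0],
  [-1,[-30,3.5,0],0],
  [-1,[-30,3.5,0],0],
  [-1,[-30,3.5,0],0],
  [-1,[-30,3.5,0],0],
  [-1,[-30,3.5,0],0],
  [-1,[-30,3.5,0],0],
  [-1,[-30,3.5,0],0],
  [-1,[-30,3.5,0],0],
  [-1,[-27,3,0],0],
  [-1,[-15,2,0],0],
])

```text
time: 15.68
tool_pos: [454.2, -260.5, 187.7]
tcp_rot: [-179.9, 0.0, 79.9]
ft_force: [-0.6, 0.9, -1.7]
finger_gap: 28.8
grip_force: 39.8
```

play_rows([
  [-1,[-8,1,0],0],
  [-1,[0,0,0],0],
  [-1,[0,0,10],0],
  [-1,[0,0,20],0],
  [-1,[0,0,22],0],
  [-1,[0,0,15],0],
  [-1,[0,0,8],0],
  [-1,[0,0,4],0],
  [-1,[0,0,2],0],
  [-1,[0,0,0],0],
  [-1,[0,0,0],0],
])

```text
time: 16.6
tool_pos: [456.5, -266.1, 109.7]
tcp_rot: [179.9, 0.0, 80.0]
ft_force: [0.2, 0.2, -2.2]
finger_gap: 28.9
grip_force: 39.8
```

Next I lower the remaining 4.4 mm or so.

play_rows([
  [-1,[0,0,1.5],0],
  [-1,[0,0,1.2],0],
  [-1,[0,0,1],0],
  [-1,[0,0,0.8],0],
  [-1,[0,0,0],0],
  [-1,[0,0,0],0],
])

```text
time: 17.1
tool_pos: [456.3, -266.4, 105.3]
tcp_rot: [179.9, 0.0, 80.0]
ft_force: [-1.6, 2.1, 5.8]
finger_gap: 28.9
grip_force: 40.6
```

play_rows([
  [1,[0,0,0],0],
  [1,[0,0,0],0],
  [1,[0,0,0],0],
  [1,[0,0,0],0],
  [1,[0,0,0],0],
  [1,[0,0,-15],0],
  [1,[0,0,-35],0],
  [1,[10,0,-35],0],
  [1,[25,-3,-10],0],
  [1,[35,-4,0],0],
  [1,[38,-4,0],0],
  [1,[38,-4,0],0],
])

```text
time: 18.1
tool_pos: [466.5, -118.5, 199.6]
tcp_rot: [179.9, 0.0, 79.9]
ft_force: [0.2, 1.0, -0.3]
finger_gap: 85.7
grip_force: 0.0
```

play_rows([
  [1,[38,-4,0],0],
  [1,[38,-4,0],0],
  [1,[38,-4,0],0],
  [1,[38,-4,0],0],
  [1,[38,-4,0],0],
  [1,[38,-4,0],0],
  [1,[38,-4,0],0],
  [1,[38,-4,0],0],
  [1,[38,-4,0],0],
  [1,[38,-4,0],0],
  [1,[38,-3,0],0],
  [1,[22,-2,0],0],
])

```text
time: 19.1
tool_pos: [498.2, 325.3, 198.9]
tcp_rot: [-180.0, -0.1, 80.1]
ft_force: [0.1, 0.2, 0.0]
finger_gap: 85.4
grip_force: 0.0
```

play_rows([
  [1,[0,0,0],0],
  [1,[0,0,0],0],
])

```text
time: 19.27
tool_pos: [498.3, 322.7, 198.6]
tcp_rot: [-180.0, 0.0, 80.1]
ft_force: [-0.0, 0.0, -0.3]
finger_gap: 85.5
grip_force: 0.0
```

```bash
python3 - <<'E'
from h import *
d=sense();print(d["tool_pos"],d["tcp_rot"],d["time"])
for n in ["side","wrist"]:
    s=snapshot(n);save(s,n+"4")
    for q in ["widelid_c","square_c","nozzle_c"]:
        for e in pinpoint(q,s)[:3]:
            w=toworld(s,e["xyz"]);print(n,q,round(e["p"],2),np.round(w,1))
E
```

```text
[498.26750607 322.67033557 198.57781524] [-1.79966198e+02  3.91760990e-02  8.01145742e+01] 19.2667
side widelid_c 0.62 [344.7 246.5  64.9]
side widelid_c 0.56 [ 454.4 -323.8   65.6]
side square_c 0.69 [370.4 345.6  62.6]
side square_c 0.55 [ 456.2 -261.8   70.6]
side nozzle_c 0.55 [496.4 327.7  69.1]
wrist widelid_c 0.91 [345.3 246.4  65.1]
wrist square_c 0.68 [369.3 346.7  63.7]
wrist nozzle_c 0.89 [500.  329.1  72.3]
```

play_rows([
  [1,[4.5,0,0],0],
  [1,[0,0,12],0],
  [1,[0,0,25],0],
  [1,[0,0,25],0],
  [1,[0,0,18],0],
  [1,[0,0,8],0],
  [1,[0,0,3],0],
  [1,[0,0,0],0],
  [1,[0,0,0],0],
])

```text
time: 20.42
tool_pos: [500.2, 326.4, 109.2]
tcp_rot: [179.9, -0.1, 80.0]
ft_force: [-0.0, 0.4, 0.3]
finger_gap: 85.4
grip_force: 0.0
```

play_rows([
  [-1,[0,0,0],0],
  [-1,[0,0,0],0],
  [-1,[0,0,0],0],
  [-1,[0,0,0],0],
  [-1,[0,0,0],0],
  [-1,[0,0,0],0],
  [-1,[0,0,0],0],
  [-1,[0,0,0],0],
  [-1,[0,0,0],0],
  [-1,[0,0,0],0],
])

```text
time: 21.25
tool_pos: [499.9, 326.1, 108.5]
tcp_rot: [180.0, -0.0, 80.0]
ft_force: [1.5, 0.0, 3.1]
finger_gap: 18.9
grip_force: 39.6
```

play_rows([
  [-1,[0,0,-5],0],
  [-1,[0,0,-15],0],
  [-1,[0,0,-25],0],
  [-1,[0,0,-25],0],
  [-1,[-5,0,-15],0],
  [-1,[-12,1,0],0],
  [-1,[-20,1.5,0],0],
  [-1,[-27,2.5,0],0],
  [-1,[-30,2.5,0],0],
  [-1,[-30,2.5,0],0],
  [-1,[-30,2.5,0],0],
  [-1,[-30,2.5,0],0],
])

```text
time: 22.25
tool_pos: [480.5, 140.2, 191.0]
tcp_rot: [-179.8, 0.1, 80.0]
ft_force: [0.2, -0.2, -1.0]
finger_gap: 18.9
grip_force: 39.4
```

play_rows([
  [-1,[-30,2.5,0],0],
  [-1,[-30,2.5,0],0],
  [-1,[-30,2.5,0],0],
  [-1,[-30,2.5,0],0],
  [-1,[-30,2.5,0],0],
  [-1,[-30,2.5,0],0],
  [-1,[-30,3,0],0],
  [-1,[-30,3,0],0],
  [-1,[-30,3,0],0],
  [-1,[-30,3,0],0],
  [-1,[-25,2.5,0],0],
  [-1,[-13,1,0],0],
])

```text
time: 23.25
tool_pos: [451.5, -198.4, 191.3]
tcp_rot: [-179.9, 0.0, 79.8]
ft_force: [-0.8, 1.5, -1.7]
finger_gap: 18.6
grip_force: 39.4
```

play_rows([
  [-1,[-7,1,0],0],
  [-1,[0,0,0],0],
  [-1,[0,0,10],0],
  [-1,[0,0,20],0],
  [-1,[0,0,22],0],
  [-1,[0,0,15],0],
  [-1,[0,0,8],0],
  [-1,[0,0,4],0],
  [-1,[0,0,2],0],
  [-1,[0,0,0],0],
  [-1,[0,0,0],0],
])

```text
time: 24.17
tool_pos: [453.9, -203.1, 113.1]
tcp_rot: [179.9, 0.0, 80.0]
ft_force: [0.6, -0.8, -1.3]
finger_gap: 18.6
grip_force: 39.4
```

play_rows([
  [-1,[0,0,1.5],0],
  [-1,[0,0,1.3],0],
  [-1,[0,0,1],0],
  [-1,[0,0,0.8],0],
  [-1,[0,0,0],0],
  [-1,[0,0,0],0],
])

```text
time: 24.67
tool_pos: [453.8, -203.3, 108.4]
tcp_rot: [179.9, 0.0, 80.0]
ft_force: [-0.4, 0.8, 5.7]
finger_gap: 18.9
grip_force: 39.8
```

play_rows([
  [1,[0,0,0],0],
  [1,[0,0,0],0],
  [1,[0,0,0],0],
  [1,[0,0,0],0],
  [1,[0,0,0],0],
  [1,[0,0,0],0],
  [1,[0,0,-15],0],
  [1,[0,0,-35],0],
  [1,[10,0,-35],0],
  [1,[25,0,-10],0],
  [1,[35,0,0],0],
  [1,[38,0,0],0],
])

```text
time: 25.67
tool_pos: [472.9, -96.7, 204.3]
tcp_rot: [179.8, 0.0, 79.8]
ft_force: [1.3, 0.2, -1.4]
finger_gap: 85.2
grip_force: 0.0
```

play_rows([
  [1,[38,0,0],0],
  [1,[38,0,0],0],
  [1,[38,0,0],0],
  [1,[38,0,0],0],
  [1,[38,0,0],0],
  [1,[38,0,0],0],
  [1,[38,0,0],0],
  [1,[38,1,0],0],
  [1,[38,1,0],0],
  [1,[22,1,0],0],
  [1,[0,0,0],0],
  [1,[0,0,0],0],
])

```text
time: 26.67
tool_pos: [538.0, 262.4, 201.9]
tcp_rot: [-180.0, 0.0, 80.1]
ft_force: [0.1, -0.7, -0.5]
finger_gap: 85.5
grip_force: 0.0
```

```bash
python3 - <<'E'
from h import *
d=sense();print(d["tool_pos"],d["tcp_rot"],d["time"])
for n in ["top","side","wrist"]:
    s=snapshot(n);save(s,n+"5")
    for q in ["widelid_c","square_c","nozzle_c","tin_c","reel_a_c","tray","cup"]:
        for e in pinpoint(q,s)[:4]:
            w=toworld(s,e["xyz"]);
            if e["p"]>.3: print(n,q,round(e["p"],2),np.round(w,1),np.round(px(s,w)))
a=cv2.imread("pics/side5.png")[150:330,130:470];cv2.imwrite("pics/c5.png",np.hstack([cv2.resize(a,(400,300)),cv2.resize(cv2.imread("pics/wrist5.png"),(400,300))]))
E
```

```text
[537.98182016 262.39006137 201.90253531] [-1.79954771e+02  3.75090123e-02  8.01111468e+01] 26.6667
top square_c 0.92 [ 459.4 -261.6   67.4] [459. 238.]
top square_c 0.61 [539.  269.2  21.4] [187. 200.]
top square_c 0.44 [ 453.9 -205.2   69.6] [430. 240.]
top nozzle_c 0.71 [ 455.9 -206.1   71.9] [431. 239.]
top nozzle_c 0.6 [561.8 323.5  10.7] [162. 190.]
top tin_c 0.62 [ 454.2 -326.5   68.2] [493. 241.]
top tin_c 0.38 [538.1 272.   22.5] [186. 200.]
top reel_a_c 0.72 [544.7 203.1  11.9] [221. 199.]
top tray 0.62 [5.248e+02 2.699e+02 1.000e-01] [189. 209.]
top cup 0.68 [539.1  -7.7  12. ] [326. 202.]
side widelid_c 0.97 [341.1 245.9  66.9] [274. 353.]
side square_c 0.88 [ 454.8 -259.7   66.3] [408. 198.]
side square_c 0.56 [370.1 347.8  62.4] [203. 386.]
side nozzle_c 0.55 [ 450.5 -200.6   68.9] [394. 208.]
side tin_c 0.61 [543.9 273.5  22.5] [180. 317.]
side tin_c 0.56 [546.1  -8.6  16.3] [298. 248.]
side reel_a_c 0.9 [536.9 206.2  13.1] [216. 304.]
side tray 0.83 [526.3 272.6  -0. ] [189. 332.]
side cup 0.74 [545.9  -9.9  15. ] [299. 249.]
wrist widelid_c 0.67 [346.6 245.1  62.1] [115. 277.]
wrist square_c 0.7 [367.9 347.3  63.8] [ 96. 161.]
wrist tin_c 0.7 [539.4 268.7  17.3] [317. 207.]
wrist reel_a_c 0.88 [542.9 206.9  13.9] [330. 262.]
wrist tray 0.68 [526.6 266.6   3.4] [305. 208.]
```

View pics/c5.png

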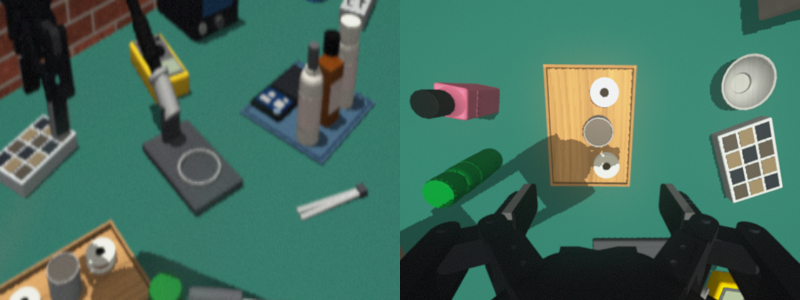

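All three bottles stand on the mat, and the tin is free between its reels at wrist pixel (317,210). I'll refine the tin and the cup by back-projection.

```bash
python3 - <<'E'
from h import *
def bp(s,p,z):
    T=np.array(s["world_from_camera"]);K=np.array(s["intrinsics"])
    a=cv2.undistortPoints(np.array([[p]],float),K,np.array([s["k1"],0,0,0.]))[0,0]
    v=T[:3,:3]@np.r_[a,1];o=T[:3,3];return (o+v*(z-o[2])/v[2]).round(1)
s=snapshot("wrist");g=cv2.cvtColor(s["color"],cv2.COLOR_RGB2HSV)
m=regions_of("tin_c",s)[0];ys,xs=np.nonzero(m["mask"]);print(xs.min(),xs.max(),ys.min(),ys.max())
for z,p in((38,(317,210)),): print(bp(s,p,z))
print([px(s,np.array([541,269,z])).round() for z in(4,38)])
t=snapshot("top");print("cup top",bp(t,(325.3,200.2),18),[px(t,np.array([542,-7,18.]))])
m=regions_of("cup",t)
print(len(m), [(e["p"],np.argwhere(e["mask"]).mean(0)[::-1]) for e in m[:1]])
E
```

```text
293 341 184 234
[539.9 269.7  38. ]
[array([318., 204.]), array([318., 210.])]
cup top [542.1  -6.1  18. ] [array([325.76810353, 200.25363031])]
1 [(0.92, array([330.03163017, 172.25846902]))]
```

play_rows([
  [1,[7.5,1,0],0],
  [1,[0,0,12],0],
  [1,[0,0,25],0],
  [1,[0,0,28],0],
  [1,[0,0,28],0],
  [1,[0,0,28],0],
  [1,[0,0,25],0],
  [1,[0,0,18],0],
  [1,[0,0,10],0],
  [1,[0,0,6],0],
  [1,[0,0,0],0],
  [1,[0,0,0],0],
])

```text
time: 29.07
tool_pos: [541.2, 268.8, 23.2]
tcp_rot: [180.0, -0.0, 80.0]
ft_force: [0.6, -0.1, 0.7]
finger_gap: 85.6
grip_force: 0.0
```

play_rows([
  [1,[0,0,4],0],
  [1,[0,0,3],0],
  [1,[0,0,0],0],
  [-1,[0,0,0],0],
  [-1,[0,0,0],0],
  [-1,[0,0,0],0],
  [-1,[0,0,0],0],
  [-1,[0,0,0],0],
  [-1,[0,0,0],0],
  [-1,[0,0,0],0],
  [-1,[0,0,0],0],
], force=40)

```text
time: 29.98
tool_pos: [541.1, 268.6, 16.1]
tcp_rot: [180.0, -0.0, 80.0]
ft_force: [0.1, -0.1, 6.7]
finger_gap: 44.7
grip_force: 41.5
```

play_rows([
  [-1,[0,0,-5],0],
  [-1,[0,0,-15],0],
  [-1,[0,0,-25],0],
  [-1,[0,0,-20],0.06],
  [-1,[0,0,-10],0.12],
  [-1,[0,0,0],0.12],
  [-1,[0,0,0],0.12],
  [-1,[0,0,0],0.12],
  [-1,[0,0,0],0.12],
  [-1,[0,0,0],0.12],
  [-1,[0,0,0],0.12],
  [-1,[0,0,0],0.12],
])

```text
time: 30.98
tool_pos: [539.9, 268.2, 89.9]
tcp_rot: [-180.0, 0.1, 21.2]
ft_force: [-0.5, 0.5, -0.7]
finger_gap: 44.7
grip_force: 41.1
```

play_rows([
  [-1,[0,0,0],0.12],
  [-1,[0,0,0],0.12],
  [-1,[0,0,0],0.12],
  [-1,[0,0,0],0.12],
  [-1,[0,0,0],0.06],
  [-1,[0,0,0],0],
  [-1,[0,0,0],0],
])

```text
time: 31.57
tool_pos: [540.1, 268.3, 90.0]
tcp_rot: [180.0, 0.1, -9.3]
ft_force: [1.2, -0.5, -1.1]
finger_gap: 44.9
grip_force: 41.1
```

play_rows([
  [-1,[2,10,0],0],
  [-1,[3,20,0],0],
  [-1,[5,28,0],0],
  [-1,[5,30,0],0],
  [-1,[5,30,0],0],
  [-1,[5,30,0],0],
  [-1,[5,30,0],0],
  [-1,[5,30,0],0],
  [-1,[5,28,0],0],
  [-1,[3,18,0],0],
  [-1,[2,11,0],0],
  [-1,[1,6,0],0],
])

```text
time: 32.57
tool_pos: [541.5, -8.2, 90.5]
tcp_rot: [180.0, 0.0, -9.4]
ft_force: [1.3, 0.9, -0.6]
finger_gap: 44.8
grip_force: 41.1
```

play_rows([
  [-1,[0,0,0],0],
  [-1,[0,0,0],0],
  [-1,[0,0,0],0],
])

```text
time: 32.82
tool_pos: [541.7, -5.4, 90.4]
tcp_rot: [-180.0, 0.0, -9.3]
ft_force: [0.8, 0.5, -0.6]
finger_gap: 44.6
grip_force: 41.1
```

```bash
python3 - <<'E'
from h import *
d=sense();print(d["tool_pos"],d["tcp_rot"],d["time"])
for n in ["top","side"]:
    s=snapshot(n);save(s,n+"6")
    for q in ["tin_c","cup"]:
        for e in pinpoint(q,s)[:2]:
            w=toworld(s,e["xyz"]);print(n,q,round(e["p"],2),np.round(w,1),np.round(px(s,w)))
b=cv2.imread("pics/side6.png");cv2.imwrite("pics/c6.png",cv2.resize(b[150:300,200:400],(800,600)))
E
```

```text
[541.6521578   -5.39617628  90.41367257] [-1.79977052e+02  1.52494373e-02 -9.34065855e+00] 32.8167
top tin_c 0.64 [541.1  -3.1 100.2] [325. 190.]
top tin_c 0.22 [ 497.7 -268.1   -0.9] [454. 225.]
top cup 0.36 [ 4.987e+02 -2.674e+02 -1.000e-01] [454. 225.]
side cup 0.75 [544.1  -6.2  13.3] [298. 251.]
```

View pics/c6.png

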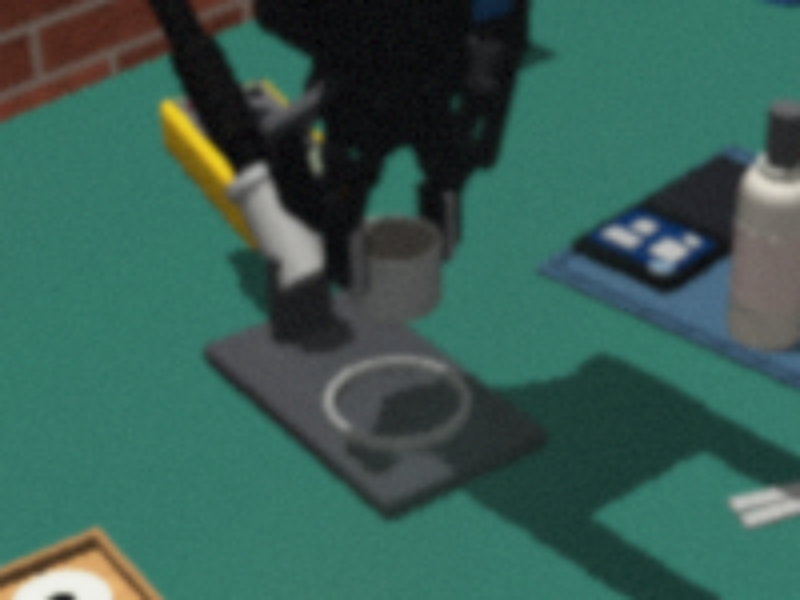

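The tin is held level above the cup; the estimates agree to 2–3 mm. Next I lower it by about 66 mm.

play_rows([
  [-1,[0,0,8],0],
  [-1,[0,0,15],0],
  [-1,[0,0,15],0],
  [-1,[0,0,11],0],
  [-1,[0,0,6],0],
  [-1,[0,0,4],0],
  [-1,[0,0,3],0],
  [-1,[0,0,2],0],
  [-1,[0,0,0],0],
  [-1,[0,0,0],0],
])

```text
time: 33.95
tool_pos: [542.2, -6.5, 27.0]
tcp_rot: [-180.0, -0.0, -9.4]
ft_force: [-1.0, -0.1, -1.5]
finger_gap: 44.8
grip_force: 41.1
```

play_rows([
  [-1,[0,0,1],0],
  [-1,[0,0,1],0],
  [-1,[0,0,0.8],0],
  [-1,[0,0,0],0],
  [-1,[0,0,0],0],
])

```text
time: 34.37
tool_pos: [542.0, -6.4, 24.1]
tcp_rot: [-180.0, -0.0, -9.4]
ft_force: [0.3, 0.6, 2.1]
finger_gap: 44.7
grip_force: 41.3
```

play_rows([
  [0.8,[0,0,0],0],
  [0.8,[0,0,0],0],
  [0.8,[0,0,0],0],
  [0.8,[0,0,0],0],
  [0.8,[0,0,0],0],
  [0.8,[0,0,-10],0],
  [0.8,[0,0,-25],0],
  [0.8,[0,0,-35],0],
  [0.8,[0,0,-35],0],
  [0.8,[0,0,-35],0],
  [0.8,[0,0,-25],0],
  [0.8,[0,0,-12],0],
])

```text
time: 35.37
tool_pos: [543.8, -6.6, 206.5]
tcp_rot: [-180.0, -0.4, -9.4]
ft_force: [0.6, 0.6, -0.9]
finger_gap: 76.7
grip_force: 0.0
```

play_rows([
  [1,[0,0,0],-0.06],
  [1,[0,0,0],-0.125],
  [1,[0,0,0],-0.125],
  [1,[0,0,0],-0.125],
  [1,[0,0,0],-0.125],
  [1,[0,0,0],-0.125],
  [1,[0,0,0],-0.125],
  [1,[0,0,0],-0.125],
  [1,[0,0,0],-0.125],
  [1,[0,0,0],-0.125],
  [1,[0,0,0],-0.125],
  [1,[0,0,0],-0.125],
])

```text
time: 36.37
tool_pos: [541.2, -6.3, 200.1]
tcp_rot: [-179.9, 0.0, 73.2]
ft_force: [0.7, -1.0, -0.1]
finger_gap: 85.6
grip_force: 0.0
```

play_rows([
  [1,[0,0,0],-0.125],
  [1,[0,0,0],0],
  [1,[0,0,0],0],
])

```text
time: 36.62
tool_pos: [541.3, -6.4, 200.2]
tcp_rot: [-179.9, 0.0, 79.7]
ft_force: [-0.2, -0.3, 0.3]
finger_gap: 85.7
grip_force: 0.0
```

```bash
python3 - <<'E'
from h import *
d=sense();print(d["tool_pos"],d["tcp_rot"],d["time"])
for n in ["side","wrist"]:
    s=snapshot(n);save(s,n+"7")
    for q in ["tin_c","nozzle_c","square_c"]:
        for e in pinpoint(q,s)[:2]:
            w=toworld(s,e["xyz"]);print(n,q,round(e["p"],2),np.round(w,1),np.round(px(s,w)))
b=cv2.imread("pics/side7.png");cv2.imwrite("pics/c7.png",np.hstack([cv2.resize(b[180:300,230:390],(400,300)),cv2.resize(cv2.imread("pics/wrist7.png"),(400,300))]))
E
```

```text
[541.32107581  -6.38180754 200.17684089] [-1.79940972e+02  5.07746059e-03  7.97432951e+01] 36.6167
side nozzle_c 0.95 [ 449.3 -204.    68.8] [396. 207.]
side square_c 0.93 [ 459.  -262.7   67.7] [408. 196.]
wrist tin_c 0.82 [540.   -5.4  27.2] [315. 216.]
```

View pics/c7.png

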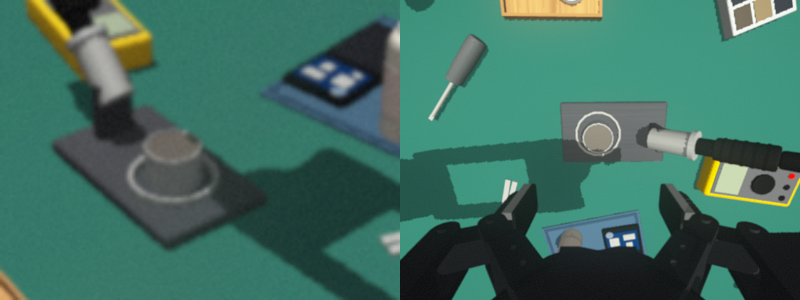

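The tin stands inside the cup ring. I check its centring numerically and go back for the nozzle bottle.

```bash
python3 - <<'E'
from h import *
s=snapshot("wrist")
for w in [(542,-6.4,46),(542,-6.4,18)]: print(px(s,np.array(w,float)))
g=cv2.cvtColor(s["color"],cv2.COLOR_RGB2GRAY)[180:260,270:370]
cv2.imwrite("pics/c8.png",cv2.cvtColor(cv2.resize(s["color"][180:260,270:370],(800,600)),cv2.COLOR_RGB2BGR))
E
```

```text
[317.27674711 221.16647009]
[317.19858662 214.58979693]
```

View pics/c8.png

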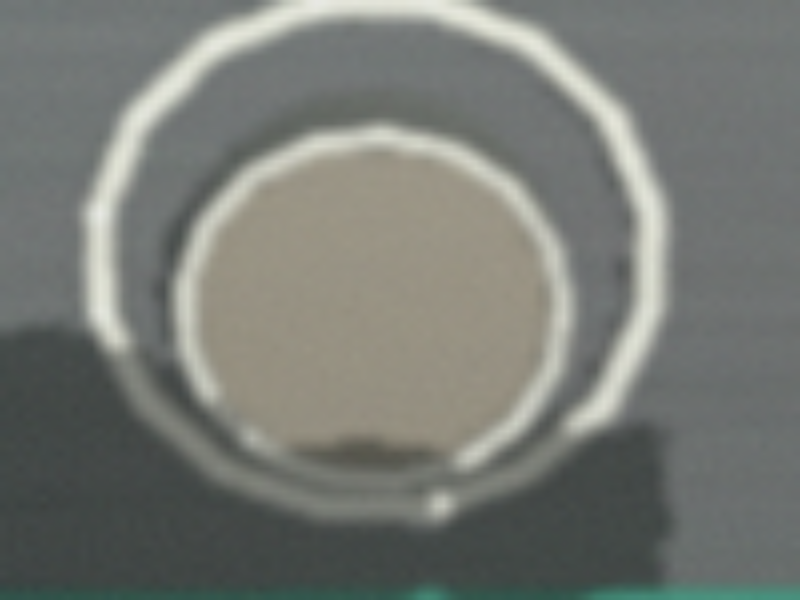

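play_rows([
  [1,[-15,-4,0],0],
  [1,[-25,-6,0],0],
  [1,[-32,-8,0],0],
  [1,[-34,-8,0],0],
  [1,[-34,-8,0],0],
  [1,[-34,-8,0],0],
  [1,[-20,-5,0],0],
  [1,[-11,-3,0],0],
  [1,[-4,-1,0],0],
  [1,[0,0,0],0],
  [1,[0,0,0],0],
])

```text
time: 37.98
tool_pos: [455.5, -202.5, 200.7]
tcp_rot: [180.0, -0.0, 80.0]
ft_force: [0.1, 0.0, -0.1]
finger_gap: 85.7
grip_force: 0.0
```

The ring centre is at about (316.9,214.4) and the tin top at (316.9,220.7). Both match a tin centred in the cup to about 1 mm. Next, the nozzle bottle.

play_rows([
  [1,[-1,-2,0],0],
  [1,[0,0,12],0],
  [1,[0,0,25],0],
  [1,[0,0,25],0],
  [1,[0,0,18],0],
  [1,[0,0,9],0],
  [1,[0,0,4],0],
  [1,[0,0,2],0],
  [1,[0,0,0],0],
  [1,[0,0,0],0],
])

```text
time: 38.82
tool_pos: [453.8, -204.3, 106.9]
tcp_rot: [179.9, 0.0, 80.0]
ft_force: [0.3, -0.4, 0.4]
finger_gap: 85.2
grip_force: 0.0
```

play_rows([
  [-1,[0,0,0],0],
  [-1,[0,0,0],0],
  [-1,[0,0,0],0],
  [-1,[0,0,0],0],
  [-1,[0,0,0],0],
  [-1,[0,0,0],0],
  [-1,[0,0,0],0],
  [-1,[0,0,0],0],
  [-1,[0,0,0],0],
  [-1,[0,0,0],0],
], force=40)

```text
time: 39.65
tool_pos: [453.3, -204.2, 106.1]
tcp_rot: [180.0, 0.0, 80.0]
ft_force: [0.1, -0.5, 4.9]
finger_gap: 21.3
grip_force: 39.3
```

play_rows([
  [-1,[0,0,-5],0],
  [-1,[0,0,-15],0],
  [-1,[0,0,-25],0],
  [-1,[0,0,-25],0],
  [-1,[5,0,-15],0],
  [-1,[12,-1,0],0],
  [-1,[20,-1.5,0],0],
  [-1,[27,-2.5,0],0],
  [-1,[30,-2.5,0],0],
  [-1,[30,-2.5,0],0],
  [-1,[30,-2.5,0],0],
  [-1,[30,-2.5,0],0],
])

```text
time: 40.65
tool_pos: [468.8, -18.0, 188.7]
tcp_rot: [-179.8, -0.0, 80.0]
ft_force: [0.5, 0.2, -1.6]
finger_gap: 20.7
grip_force: 39.3
```

play_rows([
  [-1,[30,-2.5,0],0],
  [-1,[30,-2.5,0],0],
  [-1,[30,-2.5,0],0],
  [-1,[30,-2.5,0],0],
  [-1,[30,-2.5,0],0],
  [-1,[30,-2.5,0],0],
  [-1,[30,-3,0],0],
  [-1,[30,-3,0],0],
  [-1,[30,-3,0],0],
  [-1,[30,-3,0],0],
  [-1,[25,-2.5,0],0],
  [-1,[13,-1,0],0],
])

```text
time: 41.65
tool_pos: [497.0, 320.9, 188.4]
tcp_rot: [-179.8, 0.1, 80.1]
ft_force: [0.8, 0.5, -1.0]
finger_gap: 21.0
grip_force: 39.3
```

play_rows([
  [-1,[7,-1,0],0],
  [-1,[0,0,0],0],
  [-1,[0,0,0],0],
])

```text
time: 41.9
tool_pos: [498.7, 324.3, 189.8]
tcp_rot: [-179.9, 0.1, 80.0]
ft_force: [0.6, -0.2, -1.7]
finger_gap: 20.8
grip_force: 39.3
```

play_rows([
  [-1,[1,1,0],0],
  [-1,[0,0,10],0],
  [-1,[0,0,20],0],
  [-1,[0,0,22],0],
  [-1,[0,0,15],0],
  [-1,[0,0,7],0],
  [-1,[0,0,4],0],
  [-1,[0,0,2],0],
  [-1,[0,0,0],0],
  [-1,[0,0,0],0],
])

```text
time: 42.73
tool_pos: [501.2, 326.1, 111.9]
tcp_rot: [179.9, -0.1, 80.0]
ft_force: [-0.4, 0.5, -0.6]
finger_gap: 20.9
grip_force: 39.3
```

play_rows([
  [-1,[-1,-1,1.5],0],
  [-1,[0,0,1.5],0],
  [-1,[0,0,1.3],0],
  [-1,[0,0,1],0],
  [-1,[0,0,0.5],0],
  [-1,[0,0,0],0],
  [-1,[0,0,0],0],
])

```text
time: 43.32
tool_pos: [500.1, 325.4, 106.1]
tcp_rot: [179.9, -0.1, 80.0]
ft_force: [0.8, -0.8, 6.7]
finger_gap: 21.1
grip_force: 40.8
```

play_rows([
  [1,[0,0,0],0],
  [1,[0,0,0],0],
  [1,[0,0,0],0],
  [1,[0,0,0],0],
  [1,[0,0,0],0],
  [1,[0,0,-15],0],
  [1,[0,0,-35],0],
  [1,[-10,0,-35],0],
  [1,[-25,3,-10],0],
  [1,[-35,4,0],0],
  [1,[-38,4,0],0],
  [1,[-38,4,0],0],
])

```text
time: 44.32
tool_pos: [488.4, 177.7, 200.3]
tcp_rot: [180.0, -0.0, 80.0]
ft_force: [-0.1, -0.3, 0.3]
finger_gap: 85.4
grip_force: 0.0
```

play_rows([
  [1,[-38,4,0],0],
  [1,[-38,4,0],0],
  [1,[-38,4,0],0],
  [1,[-38,4,0],0],
  [1,[-38,4,0],0],
  [1,[-38,4,0],0],
  [1,[-38,4,0],0],
  [1,[-38,4,0],0],
  [1,[-38,4,0],0],
  [1,[-38,4,0],0],
  [1,[-38,3,0],0],
  [1,[-22,2,0],0],
])

```text
time: 45.32
tool_pos: [455.4, -266.0, 199.9]
tcp_rot: [180.0, 0.1, 79.9]
ft_force: [0.4, 0.1, -0.2]
finger_gap: 85.3
grip_force: 0.0
```

play_rows([
  [1,[0,0,0],0],
  [1,[0,0,0],0],
])

```text
time: 45.48
tool_pos: [455.8, -263.4, 199.6]
tcp_rot: [-180.0, -0.0, 79.8]
ft_force: [-0.7, -0.4, 0.6]
finger_gap: 85.6
grip_force: 0.0
```

```bash
python3 - <<'E'
from h import *
d=sense();print(d["tool_pos"],d["tcp_rot"],d["time"])
s=snapshot("side")
for q in ["nozzle_c","square_c"]:
    for e in pinpoint(q,s)[:2]:
        w=toworld(s,e["xyz"]);print(q,round(e["p"],2),np.round(w,1))
E
```

```text
[ 455.83870235 -263.39232512  199.59305245] [-1.7996719e+02 -2.8645597e-02  7.9818782e+01] 45.4833
nozzle_c 0.83 [498.3 326.7  71.1]
square_c 0.78 [370.9 346.8  64.5]
square_c 0.75 [ 454.9 -260.2   65.4]
```

play_rows([
  [1,[-3,1,0],0],
  [1,[0,0,12],0],
  [1,[0,0,25],0],
  [1,[0,0,25],0],
  [1,[0,0,18],0],
  [1,[0,0,8],0],
  [1,[0,0,4],0],
  [1,[0,0,1],0],
  [1,[0,0,0],0],
  [1,[0,0,0],0],
])

```text
time: 46.47
tool_pos: [457.7, -266.1, 108.3]
tcp_rot: [179.9, 0.1, 80.0]
ft_force: [0.0, -0.2, 0.9]
finger_gap: 85.5
grip_force: 0.0
```

play_rows([
  [-1,[0,0,0],0],
  [-1,[0,0,0],0],
  [-1,[0,0,0],0],
  [-1,[0,0,0],0],
  [-1,[0,0,0],0],
  [-1,[0,0,0],0],
  [-1,[0,0,0],0],
  [-1,[0,0,0],0],
  [-1,[0,0,0],0],
])

```text
time: 47.22
tool_pos: [456.9, -265.7, 107.3]
tcp_rot: [180.0, 0.0, 80.0]
ft_force: [-1.5, 0.2, 5.2]
finger_gap: 28.6
grip_force: 39.7
```

play_rows([
  [-1,[0,0,-5],0],
  [-1,[0,0,-15],0],
  [-1,[0,0,-25],0],
  [-1,[0,0,-25],0],
  [-1,[5,0,-15],0],
  [-1,[12,-1,0],0],
  [-1,[20,-2,0],0],
  [-1,[27,-3,0],0],
  [-1,[30,-3.5,0],0],
  [-1,[30,-3.5,0],0],
  [-1,[30,-3.5,0],0],
  [-1,[30,-3.5,0],0],
])

```text
time: 48.22
tool_pos: [467.9, -78.6, 189.9]
tcp_rot: [-179.9, -0.0, 80.0]
ft_force: [0.3, -0.8, -2.6]
finger_gap: 28.8
grip_force: 39.9
```

play_rows([
  [-1,[30,-3.5,0],0],
  [-1,[30,-3.5,0],0],
  [-1,[30,-3.5,0],0],
  [-1,[30,-3.5,0],0],
  [-1,[30,-3.5,0],0],
  [-1,[30,-3.5,0],0],
  [-1,[30,-3.5,0],0],
  [-1,[30,-3.5,0],0],
  [-1,[30,-3.5,0],0],
  [-1,[30,-3.5,0],0],
  [-1,[26,-3,0],0],
  [-1,[15,-2,0],0],
])

```text
time: 49.22
tool_pos: [487.3, 264.9, 189.7]
tcp_rot: [-179.8, 0.0, 80.1]
ft_force: [-1.1, -0.4, -2.5]
finger_gap: 28.6
grip_force: 39.9
```

play_rows([
  [-1,[9,-1,0],0],
  [-1,[0,0,0],0],
  [-1,[0,0,0],0],
])

```text
time: 49.47
tool_pos: [488.9, 270.6, 190.7]
tcp_rot: [-179.9, 0.1, 80.0]
ft_force: [0.0, -0.2, -3.0]
finger_gap: 28.8
grip_force: 39.9
```

play_rows([
  [-1,[0,0,10],0],
  [-1,[0,0,20],0],
  [-1,[0,0,22],0],
  [-1,[0,0,15],0],
  [-1,[0,0,7],0],
  [-1,[0,0,4],0],
  [-1,[0,0,2],0],
  [-1,[0,0,0],0],
  [-1,[0,0,0],0],
])

```text
time: 50.22
tool_pos: [490.5, 271.0, 113.1]
tcp_rot: [179.9, -0.1, 80.0]
ft_force: [-0.1, -0.4, -1.8]
finger_gap: 28.4
grip_force: 39.8
```

play_rows([
  [-1,[0,-1,1.5],0],
  [-1,[0,0,1.5],0],
  [-1,[0,0,1.3],0],
  [-1,[0,0,1],0],
  [-1,[0,0,0.5],0],
  [-1,[0,0,0],0],
  [-1,[0,0,0],0],
])

```text
time: 50.8
tool_pos: [489.1, 271.5, 107.3]
tcp_rot: [179.9, -0.1, 80.0]
ft_force: [-1.7, -0.8, 4.9]
finger_gap: 28.7
grip_force: 40.7
```

play_rows([
  [1,[0,0,0],0],
  [1,[0,0,0],0],
  [1,[0,0,0],0],
  [1,[0,0,0],0],
  [1,[0,0,0],0],
  [1,[0,0,-15],0],
  [1,[0,0,-35],0],
  [1,[-10,1,-35],0],
  [1,[-25,3,-10],0],
  [1,[-35,4,0],0],
  [1,[-38,5,0],0],
  [1,[-38,5,0],0],
])

```text
time: 51.8
tool_pos: [480.9, 123.1, 201.6]
tcp_rot: [179.9, -0.0, 80.1]
ft_force: [1.2, -1.4, 0.0]
finger_gap: 85.9
grip_force: 0.0
```

play_rows([
  [1,[-38,5,0],0],
  [1,[-38,5,0],0],
  [1,[-38,5,0],0],
  [1,[-38,5,0],0],
  [1,[-38,5,0],0],
  [1,[-38,5,0],0],
  [1,[-38,4,0],0],
  [1,[-38,4,0],0],
  [1,[-38,4,0],0],
  [1,[-38,4,0],0],
  [1,[-38,4,0],0],
  [1,[-30,3,0],0],
])

```text
time: 52.8
tool_pos: [454.4, -329.1, 201.0]
tcp_rot: [180.0, 0.0, 79.9]
ft_force: [0.1, -0.2, 0.2]
finger_gap: 85.5
grip_force: 0.0
```

play_rows([
  [1,[0,0,0],0],
  [1,[0,0,0],0],
])

```text
time: 52.97
tool_pos: [454.5, -327.8, 200.7]
tcp_rot: [-180.0, -0.0, 79.8]
ft_force: [-0.8, 0.3, -0.1]
finger_gap: 85.5
grip_force: 0.0
```

play_rows([
  [1,[0,0,12],0],
  [1,[0,0,25],0],
  [1,[0,0,25],0],
  [1,[0,0,18],0],
  [1,[0,0,8],0],
  [1,[0,0,4],0],
  [1,[0,0,3],0],
  [1,[0,0,0],0],
  [1,[0,0,0],0],
])

```text
time: 53.72
tool_pos: [456.0, -326.5, 107.3]
tcp_rot: [179.9, 0.1, 80.0]
ft_force: [-0.4, -0.2, 0.3]
finger_gap: 85.0
grip_force: 0.0
```

play_rows([
  [-1,[0,0,0],0],
  [-1,[0,0,0],0],
  [-1,[0,0,0],0],
  [-1,[0,0,0],0],
  [-1,[0,0,0],0],
  [-1,[0,0,0],0],
  [-1,[0,0,0],0],
  [-1,[0,0,0],0],
])

```text
time: 54.38
tool_pos: [455.6, -326.6, 106.7]
tcp_rot: [179.9, 0.0, 80.0]
ft_force: [-1.3, -0.1, 4.5]
finger_gap: 36.7
grip_force: 40.1
```

play_rows([
  [-1,[0,0,-5],0],
  [-1,[0,0,-15],0],
  [-1,[0,0,-25],0],
  [-1,[0,0,-25],0],
  [-1,[5,0,-15],0],
  [-1,[12,-2,0],0],
  [-1,[20,-3,0],0],
  [-1,[27,-4,0],0],
  [-1,[30,-4,0],0],
  [-1,[30,-4,0],0],
  [-1,[30,-4,0],0],
  [-1,[30,-4,0],0],
])

```text
time: 55.38
tool_pos: [461.2, -138.3, 189.1]
tcp_rot: [-179.8, -0.0, 80.0]
ft_force: [0.6, 0.8, -1.5]
finger_gap: 37.1
grip_force: 40.3
```

play_rows([
  [-1,[30,-4,0],0],
  [-1,[30,-4,0],0],
  [-1,[30,-4,0],0],
  [-1,[30,-4,0],0],
  [-1,[30,-4,0],0],
  [-1,[30,-4,0],0],
  [-1,[30,-4,0],0],
  [-1,[30,-4,0],0],
  [-1,[30,-4,0],0],
  [-1,[30,-4,0],0],
  [-1,[28,-4,0],0],
  [-1,[18,-2,0],0],
])

```text
time: 56.38
tool_pos: [475.6, 210.8, 189.1]
tcp_rot: [-179.8, 0.0, 80.1]
ft_force: [0.1, -1.1, -1.4]
finger_gap: 36.8
grip_force: 40.3
```

play_rows([
  [-1,[10,-1,0],0],
  [-1,[3,0,0],0],
  [-1,[0,0,0],0],
  [-1,[0,0,0],0],
])

```text
time: 56.72
tool_pos: [478.5, 220.1, 190.4]
tcp_rot: [-179.9, 0.1, 80.0]
ft_force: [-0.5, -0.1, -0.7]
finger_gap: 36.7
grip_force: 40.3
```

play_rows([
  [-1,[2,-1,0],0],
  [-1,[0,0,10],0],
  [-1,[0,0,20],0],
  [-1,[0,0,22],0],
  [-1,[0,0,15],0],
  [-1,[0,0,7],0],
  [-1,[0,0,4],0],
  [-1,[0,0,2],0],
  [-1,[0,0,0],0],
  [-1,[0,0,0],0],
])

```text
time: 57.55
tool_pos: [479.0, 223.3, 112.1]
tcp_rot: [179.9, -0.0, 80.0]
ft_force: [-0.1, 0.1, -2.0]
finger_gap: 36.8
grip_force: 40.3
```

play_rows([
  [-1,[0,0,1.5],0],
  [-1,[0,0,1.5],0],
  [-1,[0,0,1.2],0],
  [-1,[0,0,0.8],0],
  [-1,[0,0,0.4],0],
  [-1,[0,0,0],0],
  [-1,[0,0,0],0],
])

```text
time: 58.13
tool_pos: [478.7, 223.5, 106.7]
tcp_rot: [179.9, -0.0, 80.0]
ft_force: [-0.3, 0.5, 6.4]
finger_gap: 36.6
grip_force: 41.0
```

play_rows([
  [1,[0,0,0],0],
  [1,[0,0,0],0],
  [1,[0,0,0],0],
  [1,[0,0,0],0],
  [1,[0,0,0],0],
  [1,[0,0,-15],0],
  [1,[0,0,-35],0],
  [1,[0,0,-40],0],
  [1,[0,0,-40],0],
  [1,[-20,0,-30],0],
  [1,[-30,0,0],0],
  [1,[-35,0,0],0],
])

```text
time: 59.13
tool_pos: [464.6, 139.9, 268.9]
tcp_rot: [179.7, -0.1, 80.1]
ft_force: [0.3, -0.4, -0.9]
finger_gap: 85.3
grip_force: 0.0
```

play_rows([
  [1,[-38,0,0],0],
  [1,[-38,0,0],0],
  [1,[-38,0,0],0],
  [1,[-38,0,0],0],
  [1,[-30,0,0],0],
  [1,[0,0,0],0],
  [1,[0,0,0],0],
])

```text
time: 59.72
tool_pos: [431.5, -41.2, 265.7]
tcp_rot: [180.0, -0.0, 79.8]
ft_force: [0.0, 0.6, -0.4]
finger_gap: 85.3
grip_force: 0.0
```

```bash
python3 - <<'E'
from h import *
d=sense();print(d["tool_pos"],d["time"])
for n in ["top","side"]:
    s=snapshot(n);save(s,n+"9")
    for q in ["nozzle_c","square_c","widelid_c","tin_c","reel_a_c"]:
        for e in pinpoint(q,s)[:3]:
            w=toworld(s,e["xyz"]);print(n,q,round(e["p"],2),np.round(w,1))
def c(p,*b): 
    i=cv2.imread(f"pics/{p}.png")[b[0]:b[1],b[2]:b[3]];return cv2.resize(i,(400,300))
cv2.imwrite("pics/c9.png",np.vstack([np.hstack([c("top0",150,270,120,280),c("top9",150,270,120,280)]),np.hstack([c("side0",240,390,130,330),c("side9",240,390,130,330)])]))
E
```

```text
[431.47805893 -41.18004752 265.74591349] 59.7167
top nozzle_c 0.7 [503.2 321.7  71.1]
top nozzle_c 0.18 [ 499.7 -265.1    0.8]
top square_c 0.9 [491.3 276.7  65.9]
top square_c 0.7 [373.8 344.7  65.9]
top widelid_c 0.81 [346.5 246.3  63.8]
top widelid_c 0.64 [480.8 224.9  70.5]
top tin_c 0.52 [543.8  -6.   31.1]
top reel_a_c 0.93 [538.9 202.4  13.8]
side nozzle_c 0.86 [496.9 328.   72.2]
side nozzle_c 0.44 [556.5 323.3   8.1]
side square_c 0.81 [488.3 275.1  68.3]
side square_c 0.66 [476.9 225.7  70.1]
side square_c 0.62 [370.8 347.6  61.6]
side widelid_c 0.97 [341.7 243.6  64.4]
side widelid_c 0.71 [478.4 226.3  65.7]
side tin_c 0.69 [539.7  -2.   30.7]
side reel_a_c 0.42 [540.5 201.5  13.9]
```

View pics/c9.png

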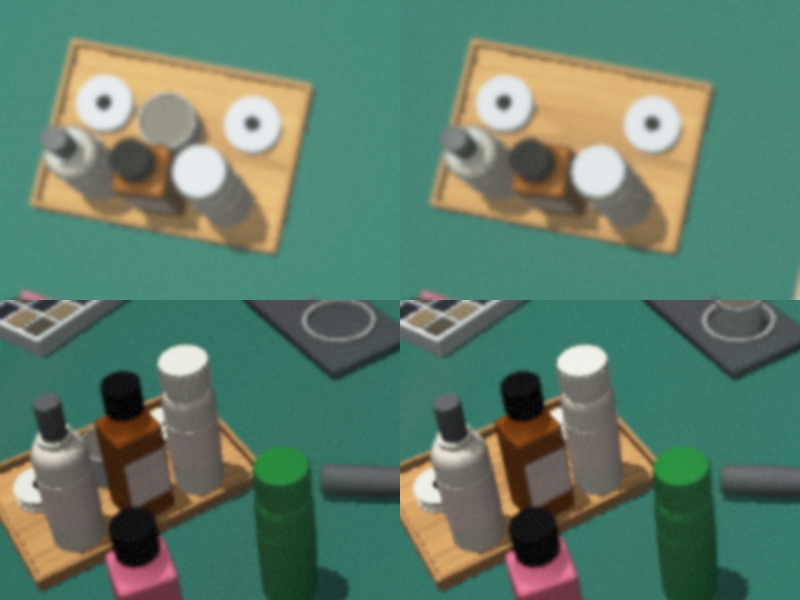

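The before and after views match to within a pixel. The bottles are back upright on their spots, the reels have not moved, and the tin is in the cup.

```bash
python3 -c "
from bench import *
print(hand_in())"
```

```text
the job is handed in; nothing more can be done
None
```

The job is handed in at about 60 s of the 152 s limit: the tin is flat in the cup (centred to about 1 mm), all three bottles are back upright on their starting spots, the reels are unmoved, and everything is released; `hand_in()` gave no verdict.

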